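# Eject a sample vial from the tilted photometer and stand it on the balance

### The arm

A 7-joint arm with a two-finger parallel gripper is mounted at the origin on a cart in front of the work surface, level with it; the furniture and walls round the work are solid. World frame = base frame: x ahead of the robot, y to its left, z up, the work surface at z = 0. Lengths are in m, angles in rad, forces in N, time in s.
With the tool pointing down it reaches from about 0.4 to 0.85 m from the base axis. Payload 4.4 kg.
Tool frame: the origin (TCP) lies at the very end of the fingers, on their centre line; the grasp point (between the pads) lies 19 mm behind it; x points along the fingers, z is the direction in which the jaws open and shut, and the axes are right-handed (so a half turn about x gives the same grasp; the last joint's range is limited). The gripper opens to 94 mm and grips with 3 to 60 N. Pads are 16 mm wide; open, the fingers measure 119 mm over their backs; the gripper's body (75 mm by 177 mm) begins 78 mm behind the grasp point.
Start: joints at [-1.236, 0.628, 0.038, 1.517, -0.027, 0.996, -0.02], TCP at [0.254, 0.599, 0.205] pointing down, gripper open.
Joint ranges: [-3.06, 3.06], [-0.37, 2.12], [-1.25, 1.32], [0.18, 2.47], [-1.1, 4.24], [0.23, 1.98], [-2.94, 2.94]. Speed limits (rad/s): [2.57, 2.57, 3.14, 3.14, 3.14, 3.14, 3.14].

### API

Orientations are given as a unit quaternion [w, x, y, z].
In Python, from station import robot gives the robot as it stands.
- The arm moves only by the shell command python3 -m handwheel 'ROWS'. ROWS is a JSON object of lists of equal length, an entry for each row: "hand": the closure in counts, from 0 (fully open) to 255 (shut); "offset": the shift along the tool's x, y, z in cm, a list of three; "delta_rot": the turn, a rotation vector about the tool's x, y, z in rad, a list of three. A call has 1 to 8 rows; each row shifts and turns the commanded pose from where the row before left it, along the tool's axes as they then stand; what a row does not reach is not made up. A row lasts 1/10 s, in which the tool goes at most 50 mm and 8.59 degrees, less where a joint would pass 70% of its speed; a pose out of reach is approached as far as the arm can. A call is refused whole if a number of a shift passes 5 or a number of a turn 0.15, either way. A call with a gripper value outside its range is refused whole. The fingers move at their own pace and stop on an object; the grip force is fixed at half the most. Time passes only in rows, so rows that do not move let the fingers close. It gives the time, the measured TCP pose, the force and the opening at its end, in the units of the state.
- robot.read_state(): the state, without advancing time (a new reading comes with each control period).
- robot.snapshot(name): name is "scene" or "top" or "wrist"; returns a dict with "pixels" (420x560x3 uint8, blue, green, red), "K" (3x3 intrinsics, pixels), "R" (3x3) and "t" (3): a world point X has camera coordinates R X + t. Camera axes: x right, y down, z forward; pixel columns grow to the right and rows downward; lengths in m; the calibration is good to about 2 mm. A picture is of the moment at which its call begins. There is no depth.
- robot.hand_in(): hands the job in, once; it reports no verdict.
The state is a dict: "clock": time; "q": joint angles; "dq": joint speeds; "effort": joint torques, N m; "ee_pos": TCP position; "eef_rot": TCP orientation; "force": force on the tool from outside, world axes, zero at the start; "moment": the same for the moment, N m; "finger_gap": finger opening in m.
Only numpy, scipy, OpenCV 4.12 (cv2) and the standard library are available. Lean on these libraries where they do the work, as an engineer would, in place of code of your own. Each camera call takes 0.05 s, during which the arm holds its last target. There are 200 camera calls.

### The job

Press the red eject lever of the tilted photometer fully down so that the sample vial rises out of its well. Take the vial out and set it down upright on the round pan of the balance, wholly on the pan and not dropped, then let go of it. Leave the other two vials and the lens post where they stand.

Things in the scene. Friction and masses are not known exactly. Their poses are not given: they have to be found in the camera images.
- photometer: Fixed grey and aluminium instrument, 126 x 94 mm, 98 mm high. Origin under the well mouth on the worktop; z up; front (lever side) faces its own -x. Its top face slopes 28 degrees, 62 mm high at the front, 98 mm at the rear. The well is square to the face: its axis leans 28 degrees from vertical, pointing outward along (-0.469, 0, 0.883) in this frame.
- well_mouth (a point): Centre of the well's round mouth (26 mm wide) in the sloping face (78 mm along the slope, 81 mm across), 80 mm above the worktop, straight above the photometer's origin. Same axes as the photometer (not tilted).
- eject_lever (a joint): Lever angle about a level axis across the instrument: 0 raised (at the start), 0.5 rad fully down at its stop. Light friction (2 to 3 N pressed at the pad), no spring: it stays where it is left. It lifts the vial along the well's axis by 64 mm per rad, 32 mm in all; the vial then stays up.
- lever_pad (a point): Middle of the top of the red lever pad (30 x 30 mm, 7 mm thick) in front of the photometer. Moves with the lever: 53 mm above the worktop when raised, 19 mm when fully down, always 85 to 93 mm in front of the photometer's origin. The lever's pivot is 22 mm in front of that origin and 36 mm up.
- vial_mid (a point): Middle of the sample vial (reddish content, black cap), 50 mm tall: body 23 mm wide for the lower 40 mm, cap 19 mm wide above; 20 to 45 g. z axis from foot to cap. At the start its cap is 3 mm below the face, out of grip; fully ejected, 29 mm of it stands out and this point is 4 mm outside the mouth along the well's axis. It has 1.5 mm of play and leans up to 6 degrees more than the well.
- balance: Fixed white bench balance, 165 x 120 mm, body 36 mm high (front panel 39 mm). Origin under its middle on the worktop, front (dark display) facing its own -x.
- pan_top (a point): Centre of the top of the balance's round steel pan, 90 mm wide, flat, without a rim, 48 mm above the worktop; it does not move.
- amber_vial_mid (a point): Middle (25 mm up) of a loose vial with yellow content beside the work, 23 mm wide, 50 mm tall. Not to be moved.
- white_vial_mid (a point): Middle (25 mm up) of a loose vial with whitish content, 23 mm wide, 50 mm tall. Not to be moved.
- lens_post_mid (a point): Middle (46 mm up) of a loose optical post with a black lens ring, 32 x 37 mm, 93 mm tall. Not to be moved.
- sample_vial: The same sample vial; origin at the centre of its foot, z axis from foot to cap.

How it is judged:
On the way, in this order (a step that is already met when the one before it is completed fails the run):
1. the eject lever is pressed fully down while the vial is in the well (value of joint eject_lever above 0.44 rad and distance between vial_mid and well_mouth below 0.02 m), for 0.1 s.
2. the vial is drawn clear of the well in the gripper (distance between vial_mid and well_mouth above 0.04 m and height (world z) of vial_mid above 0.095 m and contact force between the fingers and sample_vial above 0.5 N), for 0.1 s.
At the end, for the whole second after the job is handed in: The sample vial stands at rest and released on the balance pan, within 0.1 rad of upright and cap up, its axis within 34 mm of the pan's centre, its middle 21 to 29 mm above the pan (horizontal distance between vial_mid and pan_top below 0.034 m and z of vial_mid in the frame of pan_top between 0.021 and 0.029 m and angle between vial_mid's own z axis and vertical below 0.1 rad and linear speed of sample_vial below 0.02 m/s and contact force between sample_vial and balance above 0.05 N); the robot touches nothing.
It fails at once if the vial is dropped onto the pan (falls freely faster than 0.6 m/s, from about 2 cm) (horizontal distance between vial_mid and pan_top below 0.055 m and linear speed of sample_vial above 0.6 m/s and contact force between the fingers and sample_vial below 0.1 N).
It fails at once if the amber vial is moved more than 2 cm (distance of amber_vial_mid from where it was at the start of the episode above 0.02 m).
It fails at once if the white vial is moved more than 2 cm (distance of white_vial_mid from where it was at the start of the episode above 0.02 m).
It fails at once if the lens post is moved more than 2 cm (distance of lens_post_mid from where it was at the start of the episode above 0.02 m).
It also fails if it takes over 45 s, if anything falls off the work surface, if the arm or the gripper's body presses on something with over 40 N, if the wrist force passes 120 N, or if a joint passes its speed limit or range.

## Working session

There is one attempt and no reset: what is moved stays moved. The work goes in short steps, Python scripts to look and compute and a shell command to move; the robot and the scene stay as the last step left them, time stands still between calls to the robot, and variables do not carry over. Pictures are saved under pics/ and viewed, about 8 in all and at most 12, crops included, and the job is handed in when it is done.

```bash
mkdir -p pics; cat > h.py <<'E'
import numpy as np,cv2
from station import robot
from scipy.spatial.transform import Rotation as Ro
def snap(n,f=None):
    s=robot.snapshot(n); s={k:np.array(v) for k,v in s.items()}
    if f: cv2.imwrite('pics/'+f,s['pixels'])
    return s
def ray(s,u,v):
    d=s['R'].T@np.linalg.inv(s['K'])@np.array([u,v,1.]); return -s['R'].T@s['t'],d
def onz(s,u,v,z):
    c,d=ray(s,u,v); return c+d*(z-c[2])/d[2]
def proj(s,X):
    p=s['K']@(s['R']@np.array(X)+s['t']); return p[:2]/p[2]
def st():
    s=robot.read_state(); q=s['eef_rot']; return s,Ro.from_quat([q[1],q[2],q[3],q[0]]).as_matrix()
E
python3 - <<'E'
from h import *
for n in('scene','top'):
    s=snap(n,n+'0.png'); print(n,-s['R'].T@s['t'],s['R'].tolist(),s['K'].tolist())
s,R=st();print(s['clock'],s['ee_pos'],R.round(3).tolist(),s['finger_gap'],s['force'])
E
```

```text
scene [ 0.31503487 -0.38115648  0.66684281] [[0.8657478695597233, -0.5003272570103816, -0.012379912974992972], [-0.35824798449008005, -0.6022467124616412, -0.7134124185476034], [0.34948391659931394, 0.6220703603464909, -0.7006350396724328]] [[454.01549337302976, 0.0, 272.55273679967286], [0.0, 454.01549337302976, 205.0293641476494], [0.0, 0.0, 1.0]]
top [0.47019071 0.14970976 1.16504469] [[0.017216724114725124, -0.9998319800836106, 0.0062925362806994616], [-0.9929863024997838, -0.01783441792121389, -0.11687658698481355], [0.11696917311225487, -0.004236170381129284, -0.9931265112773584]] [[479.4469004242226, 0.0, 279.09724122279846], [0.0, 479.4469004242226, 207.72003335177268], [0.0, 0.0, 1.0]]
0.1 [0.25331854 0.59793605 0.20466261] [[-0.001, -0.921, 0.39], [-0.002, 0.39, 0.921], [-1.0, 0.0, -0.002]] 0.09408471616325348 [-0.64770959 -0.0752489   0.33033675]
```

View pics/top0.png

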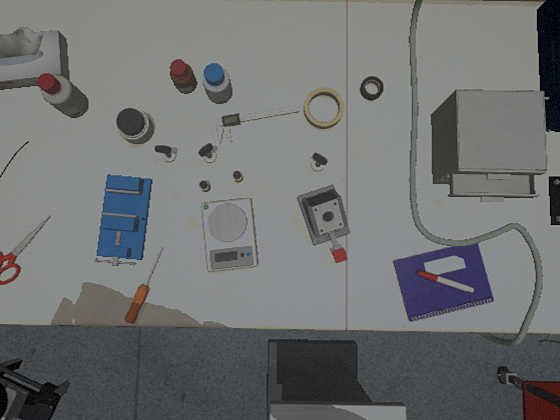

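View pics/scene0.png

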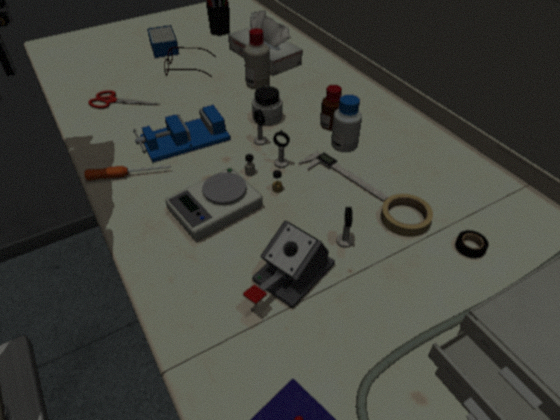

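The top view shows the red pad at about (339,255), the well mouth at (327,216) and the pan at (228,223). The vials are at (238,177) and (205,186), and the nearest post is at (319,161). In the scene view the pad is at about (254,294), the well at (291,248) and the pan at (224,188). Next I refine these with masks.

```bash
cat > m.py <<'E'
from h import *
def red(s,box):
    x0,y0,x1,y1=box; im=s['pixels'].astype(int)[y0:y1,x0:x1]
    m=((im[...,2]>90)&(im[...,2]>2*im[...,1])).astype(np.uint8)
    n,l,stt,c=cv2.connectedComponentsWithStats(m); i=1+np.argmax(stt[1:,4]); return c[i]+[x0,y0],stt[i]
def dark(s,box,th):
    x0,y0,x1,y1=box; g=cv2.cvtColor(s['pixels'],cv2.COLOR_BGR2GRAY)[y0:y1,x0:x1]
    n,l,stt,c=cv2.connectedComponentsWithStats((g<th).astype(np.uint8)); i=1+np.argmax(stt[1:,4]); return c[i]+[x0,y0],stt[i]
def tri(a,pa,b,pb):
    P=[s['K']@np.c_[s['R'],s['t']] for s in(a,b)]
    X=cv2.triangulatePoints(P[0],P[1],np.array(pa,float).reshape(2,1),np.array(pb,float).reshape(2,1)).ravel(); return X[:3]/X[3]
E
python3 - <<'E'
from m import *
t=snap('top');s=snap('scene')
a,b=red(t,(320,240,355,270)),red(s,(235,280,275,310)); print('pad',a,b,onz(t,*a[0],.052),onz(s,*b[0],.051),tri(t,a[0],s,b[0]))
a,b=dark(t,(316,206,338,227),70),dark(s,(280,238,302,258),60); print('well',a,b,onz(t,*a[0],.079),onz(s,*b[0],.079),tri(t,a[0],s,b[0]))
print('pan',onz(t,228,223,.048),onz(s,224,188,.048))
for n,p in dict(v1=(238,175),v2=(205,184)).items(): print(n,onz(t,*p,.05))
print('post',onz(t,319,157,.09))
def up(c,x0,y0,w,h,k): return cv2.resize(c['pixels'][y0:y0+h,x0:x0+w],None,fx=k,fy=k,interpolation=cv2.INTER_CUBIC)
cv2.imwrite('pics/c.png',np.hstack([up(t,190,140,180,130,2.2),up(s,160,140,180,130*1,2.2)]))
E
```

```text
Traceback (most recent call last):
  File "m.py", line 5, in red
    n,l,stt,c=cv2.connectedComponentsWithStats(m); i=1+np.argmax(stt[1:,4]); return c[i]+[x0,y0],stt[i]
                                                       ~~~~~~~~~^^^^^^^^^^^
ValueError: attempt to get argmax of an empty sequence
```

```bash
sed -i 's/m=((im.*/m=((im[...,2]-np.maximum(im[...,1],im[...,0])>45)).astype(np.uint8)/' m.py
python3 - <<'E'
from m import *
t=snap('top');s=snap('scene')
def up(c,x0,y0,w,h,k): return cv2.resize(c['pixels'][y0:y0+h,x0:x0+w],None,fx=k,fy=k,interpolation=cv2.INTER_CUBIC)
cv2.imwrite('pics/c.png',np.hstack([up(t,190,140,180,130,2.2),up(s,160,140,180,180,2.2)[110:396]]))
print(t['pixels'][255,339],t['pixels'][216,327],s['pixels'][294,254])
a,b=red(t,(320,240,355,270)),red(s,(235,280,275,310)); print('pad',a,b,onz(t,*a[0],.052),onz(s,*b[0],.051),tri(t,a[0],s,b[0]))
a,b=dark(t,(316,206,338,227),70),dark(s,(280,238,302,258),60); print('well',a,b,onz(t,*a[0],.079),onz(s,*b[0],.079),tri(t,a[0],s,b[0]))
print('pan',onz(t,228,223,.048),onz(s,224,188,.048))
for n,p in dict(v1=(238,175),v2=(205,184)).items(): print(n,onz(t,*p,.05))
print('post',onz(t,319,157,.09))
E
```

```text
[ 60  59 124] [62 60 61] [ 6 11 73]
pad (array([339.39455782, 254.91156463]), array([ 13,   8,  14,  15, 147], dtype=int32)) (array([254.35748792, 293.5410628 ]), array([  9,   6,  21,  16, 207], dtype=int32)) [0.49391397 0.00364382 0.052     ] [0.49478315 0.00389115 0.051     ] [0.49421602 0.00350524 0.05179273]
well (array([327.51388889, 216.04166667]), array([ 7,  6, 10,  9, 72], dtype=int32)) (array([290.17112299, 248.6631016 ]), array([  3,   3,  15,  16, 187], dtype=int32)) [0.58100198 0.03448632 0.079     ] [0.58131656 0.03491594 0.079     ] [0.58099445 0.03452515 0.07957796]
pan [0.56368203 0.26365468 0.048     ] [0.56378348 0.26125369 0.048     ]
v1 [0.67750061 0.24324528 0.05      ]
v2 [0.65458249 0.32026092 0.05      ]
post [0.71525082 0.05587225 0.09      ]
```

View pics/c.png

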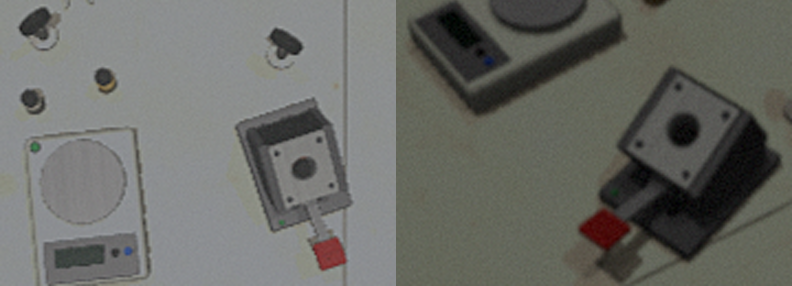

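The two views agree to about 1 mm:

| Point | x (m) | y (m) |
|---|---|---|
| Pad | 0.494 | 0.0035 |
| Well mouth | 0.581 | 0.0345 |
| Pan | 0.564 | 0.262 |

The photometer's yaw is about 19.6°. I move above the pad with the fingers shut.

```bash
python3 -m handwheel '{"hand":[255,255,255,255,255,255,255],"offset":[[0,-3.2,-3.2],[0,-3.2,-3.2],[0,-3.2,-3.2],[0,-3.2,-3.2],[0,-3.2,-3.2],[0,-3.2,-3.2],[0,-3.2,-3.2]],"delta_rot":[[0,0,0],[0,0,0],[0,0,0],[0,0,0],[0,0,0],[0,0,0],[0,0,0]]}'
python3 -m handwheel '{"hand":[255,255,255,255,255,255,255],"offset":[[0,-3.2,-3.2],[0,-3.2,-3.2],[0,-3.2,-3.2],[0,-3.2,-3.2],[0,-3.2,-3.2],[0,-3.2,-3.2],[0,-3.2,-3.2]],"delta_rot":[[0,0,0],[0,0,0],[0,0,0],[0,0,0],[0,0,0],[0,0,0],[0,0,0]]}'
python3 -m handwheel '{"hand":[255,255,255,255,255,255,255,255],"offset":[[0,0,0],[0,0,0],[0,0,0],[0,0,0],[0,0,0],[0,0,0],[0,0,0],[0,0,0]],"delta_rot":[[0.15,0,0],[0.15,0,0],[0.15,0,0],[0.15,0,0],[0.15,0,0],[0.15,0,0],[0.15,0,0],[0.15,0,0]]}'
python3 -m handwheel '{"hand":[255,255,255,255,255,255,255,255],"offset":[[0,0,0],[0,0,0],[0,0,0],[0,0,0],[0,0,0],[0,0,0],[0,0,0],[0,0,0]],"delta_rot":[[0.15,0,0],[0.15,0,0],[0.15,0,0],[0.15,0,0],[0.15,0,0],[0.15,0,0],[0.15,0,0],[0.15,0,0]]}'
cat > w.py <<'E'
# print tool pose and offset (cm, tool axes) to a target point / rotvec to photometer-aligned tilt
import sys; from h import *
yaw=np.arctan2(.031,.0868); py=np.array([-np.sin(yaw),np.cos(yaw),0]); px=np.array([np.cos(yaw),np.sin(yaw),0])
def work(target,tilt=0,flip=-1):
    s,R=st(); a=np.radians(tilt); x=np.sin(a)*px-np.cos(a)*np.array([0,0,1]); z=flip*py
    Rt=np.c_[x,np.cross(z,x),z]
    print('t',round(s['clock'],2),'pos',np.round(s['ee_pos'],4),'gap',round(s['finger_gap'],4),'F',np.round(s['force'],1),'q',np.round(s['q'],2))
    print('off cm',(R.T@(np.array(target)-s['ee_pos'])*100).round(2),'rotvec',Ro.from_matrix(R.T@Rt).as_rotvec().round(3)); return s,R,Rt
E
python3 -c "
from w import *
work([.4942,.0035,.06])"
```

```text
clock: 1.0
ee_pos: [0.3729, 0.3032, 0.2057]
eef_rot: [0.59, -0.39, 0.589, 0.391]
force: [-0.0, -0.4, -0.5]
finger_gap: 0.0412
clock: 1.7
ee_pos: [0.4919, 0.0095, 0.2057]
eef_rot: [0.59, -0.39, 0.589, 0.39]
force: [0.7, 0.4, -1.6]
finger_gap: 0.0005
clock: 2.5
ee_pos: [0.4913, 0.0113, 0.2056]
eef_rot: [0.707, 0.013, 0.707, -0.013]
force: [-0.7, 0.7, -0.3]
finger_gap: 0.0001
clock: 3.3
ee_pos: [0.4913, 0.0114, 0.2056]
eef_rot: [0.576, 0.41, 0.576, -0.41]
force: [-0.2, 0.2, -0.7]
finger_gap: 0.0005
t 3.3 pos [0.4913 0.0114 0.2056] gap 0.0005 F [-0.2  0.2 -0.7] q [-0.61  0.51  0.78  1.96 -0.47  0.86 -0.81]
off cm [1.456e+01 1.000e-02 8.400e-01] rotvec [-0.008 -0.    -0.   ]
```

```bash
python3 -m handwheel '{"hand":[255,255,255,255,255,255],"offset":[[3,0,0.4],[3,0,0.4],[3,0,0],[3,0,0],[2.5,0,0],[0,0,0]],"delta_rot":[[0,0,0],[0,0,0],[0,0,0],[0,0,0],[0,0,0],[0,0,0]]}'
python3 -m handwheel '{"hand":[255,255,255,255,255,255,255,255],"offset":[[0.6,0,0],[0.6,0,0],[0.6,0,0],[0.6,0,0],[0.6,0,0],[0.6,0,0],[0.4,0,0],[0,0,0]],"delta_rot":[[0,0,0],[0,0,0],[0,0,0],[0,0,0],[0,0,0],[0,0,0],[0,0,0],[0,0,0]]}'
python3 -c "
from w import *
work([.4942,.0035,.018])"
```

```text
clock: 3.9
ee_pos: [0.492, 0.0039, 0.0582]
eef_rot: [0.576, 0.407, 0.579, -0.409]
force: [-0.5, -0.0, 0.6]
finger_gap: 0.0007
clock: 4.7
ee_pos: [0.4952, 0.0039, 0.0204]
eef_rot: [0.578, 0.408, 0.577, -0.407]
force: [1.4, -0.1, 5.3]
finger_gap: 0.0001
t 4.7 pos [0.4952 0.0039 0.0204] gap 0.0001 F [ 1.4 -0.1  5.3] q [-0.36  0.77  0.45  2.1  -0.79  0.44 -0.52]
off cm [ 0.24 -0.11  0.01] rotvec [-0.002  0.    -0.002]
```

```bash
python3 -m handwheel '{"hand":[255,255,255,255],"offset":[[0.2,0,0],[0.2,0,0],[0.1,0,0],[0,0,0]],"delta_rot":[[0,0,0],[0,0,0],[0,0,0],[0,0,0]]}'
python3 -m handwheel '{"hand":[255,255,120,120,120,120],"offset":[[-2,0,0],[-4,0,0],[-4,0,0],[-4,0,0],[-2,0,0],[0,0,0]],"delta_rot":[[0,0,0],[0,0,0],[0,0,0],[0,0,0],[0,0,0],[0,0,0]]}'
python3 - <<'E'
from m import *
t=snap('top');s=snap('scene');w=snap('wrist','w1.png')
a,b=red(t,(310,235,365,275)),red(s,(225,270,285,325)); print('pad',tri(t,a[0],s,b[0]))
cv2.imwrite('pics/c2.png',np.hstack([cv2.resize(c['pixels'][y:y+120,x:x+120],None,fx=3.3,fy=3.3,interpolation=cv2.INTER_CUBIC) for c,x,y in((t,270,160),(s,230,190))]))
st_=st()[0];print(st_['ee_pos'],st_['finger_gap'])
E
```

```text
clock: 5.1
ee_pos: [0.4957, 0.004, 0.0186]
eef_rot: [0.578, 0.41, 0.577, -0.406]
force: [-5.3, 2.2, 38.5]
finger_gap: 0.0004
clock: 5.7
ee_pos: [0.4957, 0.0039, 0.1776]
eef_rot: [0.579, 0.409, 0.576, -0.406]
force: [0.4, 0.1, -1.0]
finger_gap: 0.0286Traceback (most recent call last):
  File "<stdin>", line 3, in <module>
  File "m.py", line 5, in red
    n,l,stt,c=cv2.connectedComponentsWithStats(m); i=1+np.argmax(stt[1:,4]); return c[i]+[x0,y0],stt[i]
                                                       ~~~~~~~~~^^^^^^^^^^^
    return _wrapfunc(a, 'argmax', axis=axis, out=out, **kwds)
    return bound(*args, **kwds)
ValueError: attempt to get argmax of an empty sequence
```

Lever reached its stop (38 N at z=0.0186). The arm hides the pad from the top camera, so I look from the scene and wrist cameras.

```bash
python3 - <<'E'
from m import *
s=snap('scene');w=cv2.imread('pics/w1.png')
c=cv2.resize(s['pixels'][200:320,230:350],(420,420),interpolation=cv2.INTER_CUBIC)
cv2.imwrite('pics/c2.png',np.hstack([c,cv2.resize(w,(380,285)) if 0 else cv2.copyMakeBorder(cv2.resize(w,(380,285)),0,135,0,0,cv2.BORDER_CONSTANT)]))
E
```

```text
(no output)
```

View pics/c2.png

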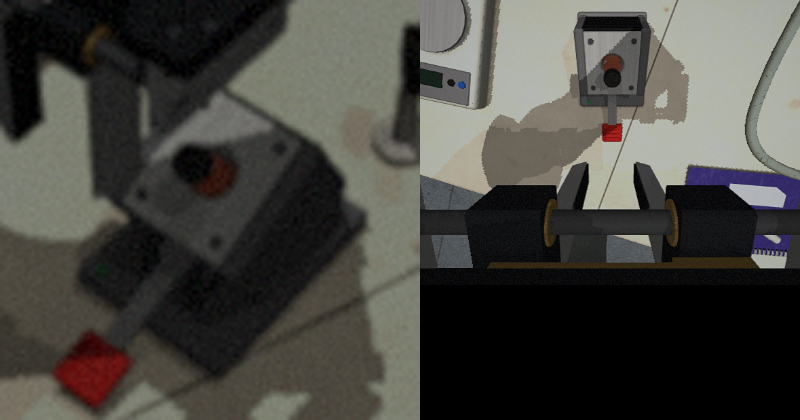

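The lever is down. The vial stands out of the well: cap at about (612,78) in the wrist panel and (192,163) in the scene crop. I now work out the tilted approach.

```bash
python3 - <<'E'
from w import *; from m import *
s=snap('scene');w=snap('wrist')
print('cap',tri(s,(284.9,246.6),w,(283,115)))
a=np.array([-.442,-.157,.883]);m=np.array([.581,.0345,.080]);print('exp cap mid',m+.025*a)
work(m+.09*a,28)
E
```

```text
cap [0.56689902 0.02881223 0.09919749]
exp cap mid [0.56995  0.030575 0.102075]
t 6.0 pos [0.493  0.0037 0.1742] gap 0.0492 F [ 0.3 -0.6 -0.3] q [-0.56  0.55  0.75  1.99 -0.52  0.8  -0.74]
off cm [1.45 5.1  0.04] rotvec [-0.003 -0.     0.491]
```

```bash
python3 -m handwheel '{"hand":[110,110,110,110,110,110,110,110],"offset":[[0.7,2.6,0],[0.7,2.5,0],[0,0,0],[0,0,0],[0,0,0],[0,0,0],[0,0,0],[0,0,0]],"delta_rot":[[0,0,0],[0,0,0],[0,0,0.1],[0,0,0.1],[0,0,0.1],[0,0,0.1],[0,0,0.09],[0,0,0]]}'
python3 - <<'E'
from w import *
a=np.array([-.442,-.157,.883]);m=np.array([.581,.0345,.080])
work(m+.005*a,28); snap('wrist','w2.png'); snap('scene','s2.png')
E
```

```text
clock: 6.8
ee_pos: [0.5501, 0.0152, 0.1806]
eef_rot: [0.647, 0.529, 0.479, -0.269]
force: [0.4, -0.6, -0.2]
finger_gap: 0.0539
t 6.8 pos [0.5501 0.0152 0.1806] gap 0.0539 F [ 0.4 -0.6 -0.2] q [-0.01  0.39  0.07  2.23 -1.1   0.23 -0.14]
off cm [10.13 -1.11 -0.61] rotvec [-0.009 -0.016  0.047]
```

View pics/w2.png

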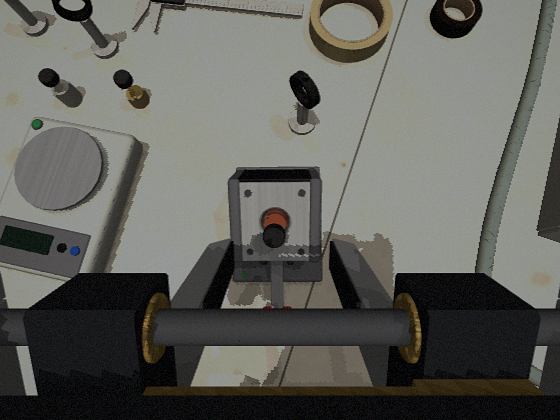

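Joints 5 and 6 sit at their limits at this tilt. The grip only needs the jaws across the vial, so about 18° of tilt is enough. I back off the tilt and recompute.

```bash
cat > g.py <<'E'
from w import *
a=np.array([-.442,-.157,.883]);m=np.array([.581,.0345,.080])
def gp(d,tilt):
    t=np.radians(tilt); x=np.sin(t)*px-np.cos(t)*np.array([0,0,1]); print('grasp depth',d); return work(m+d*a+.019*x,tilt)
E
python3 -m handwheel '{"hand":[110,110,110],"offset":[[0,0,0],[0,0,0],[0,0,0]],"delta_rot":[[0,0,-0.1],[0,0,-0.05],[0,0,0]]}'
python3 -c "
from g import *
gp(.065,15);gp(.0225,15)"
```

```text
clock: 7.2
ee_pos: [0.555, 0.0231, 0.1794]
eef_rot: [0.632, 0.495, 0.513, -0.303]
force: [0.5, 1.4, -0.0]
finger_gap: 0.0534
grasp depth 0.065
t 7.2 pos [0.555  0.0231 0.1794] gap 0.0534 F [ 0.5  1.4 -0. ] q [-0.3   0.44  0.4   2.12 -0.8   0.44 -0.47]
off cm [ 5.82 -1.64 -0.09] rotvec [ 0.007 -0.021 -0.058]
grasp depth 0.0225
t 7.2 pos [0.555  0.0231 0.1794] gap 0.0534 F [ 0.5  1.4 -0. ] q [-0.3   0.44  0.4   2.12 -0.8   0.44 -0.47]
off cm [ 1.001e+01 -9.300e-01  1.000e-02] rotvec [ 0.007 -0.021 -0.058]
```

```bash
python3 -m handwheel '{"hand":[110,110,110,110],"offset":[[2,-0.8,0],[2,-0.7,0],[1.5,0,0],[0,0,0]],"delta_rot":[[0,-0.02,0],[0,0,0],[0,0,0],[0,0,0]]}'
python3 -c "
from g import *
s,R,Rt=gp(.0225,18);gp(.0225,15)
snap('wrist','w3.png')"
```

```text
clock: 7.6
ee_pos: [0.5538, 0.0238, 0.1203]
eef_rot: [0.634, 0.494, 0.508, -0.31]
force: [-0.3, -0.3, -0.0]
finger_gap: 0.0536
grasp depth 0.0225
t 7.6 pos [0.5538 0.0238 0.1203] gap 0.0536 F [-0.3 -0.3 -0. ] q [-0.18  0.53  0.22  2.18 -0.99  0.26 -0.28]
off cm [ 4.43  1.13 -0.08] rotvec [ 0.002 -0.005 -0.002]
grasp depth 0.0225
t 7.6 pos [0.5538 0.0238 0.1203] gap 0.0536 F [-0.3 -0.3 -0. ] q [-0.18  0.53  0.22  2.18 -0.99  0.26 -0.28]
off cm [ 4.42  1.03 -0.08] rotvec [ 0.002 -0.005 -0.055]
```

View pics/w3.png

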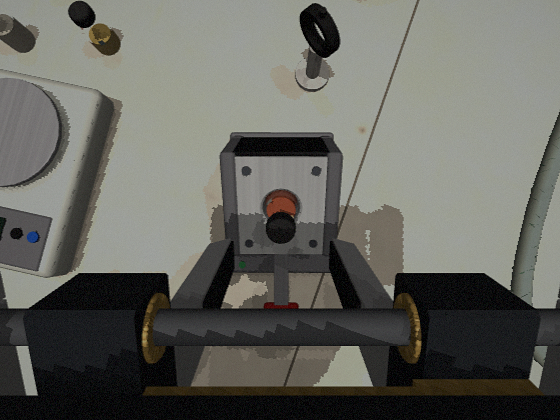

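The vial is centred between the fingers: cap at column 281, fingers' midline at about 282. I reduce the tilt to 10° for joint margin and descend.

```bash
python3 -m handwheel '{"hand":[110,110,110],"offset":[[1,0.2,-0.05],[1,0.2,0],[0,0,0]],"delta_rot":[[0,0,-0.07],[0,0,-0.07],[0,0,0]]}'
python3 -c "
from g import *
gp(.0225,10)"
```

```text
clock: 7.95
ee_pos: [0.5664, 0.0281, 0.1047]
eef_rot: [0.614, 0.456, 0.54, -0.351]
force: [0.1, 0.9, 0.4]
finger_gap: 0.0534
grasp depth 0.0225
t 7.95 pos [0.5664 0.0281 0.1047] gap 0.0534 F [0.1 0.9 0.4] q [-0.39  0.63  0.48  2.03 -0.8   0.48 -0.52]
off cm [ 2.47  0.42 -0.11] rotvec [ 0.007 -0.001 -0.007]
```

```bash
python3 -m handwheel '{"hand":[110,110,110,110],"offset":[[0.8,0.1,-0.1],[0.8,0.2,0],[0.7,0.1,0],[0,0,0]],"delta_rot":[[0,0,0],[0,0,0],[0,0,0],[0,0,0]]}'
python3 -c "
from g import *
gp(.0225,10)"
python3 -m handwheel '{"hand":[255,255,255,255,255,255,255],"offset":[[0,0,0],[0,0,0],[0,0,0],[0,0,0],[0,0,0],[0,0,0],[0,0,0]],"delta_rot":[[0,0,0],[0,0,0],[0,0,0],[0,0,0],[0,0,0],[0,0,0],[0,0,0]]}'
```

```text
clock: 8.35
ee_pos: [0.5704, 0.0298, 0.0819]
eef_rot: [0.611, 0.458, 0.541, -0.353]
force: [-0.3, -0.6, -0.7]
finger_gap: 0.0534
grasp depth 0.0225
t 8.35 pos [0.5704 0.0298 0.0819] gap 0.0534 F [-0.3 -0.6 -0.7] q [-0.35  0.67  0.43  2.03 -0.84  0.44 -0.49]
off cm [ 0.15  0.42 -0.09] rotvec [ 0.    -0.005 -0.005]
clock: 9.05
ee_pos: [0.5713, 0.0301, 0.0828]
eef_rot: [0.612, 0.458, 0.54, -0.352]
force: [-0.0, 1.0, 1.2]
finger_gap: 0.0213
```

```bash
python3 -m handwheel '{"hand":[255,255],"offset":[[0,0,0],[0,0,0]],"delta_rot":[[0,0,0],[0,0,0]]}'
python3 -c "
from g import *
s,R,Rt=gp(.0225,10); w=snap('wrist');c=snap('scene')
cv2.imwrite('pics/c4.png',np.hstack([cv2.resize(w['pixels'][140:350,180:390],(400,400)),cv2.resize(c['pixels'][190:320,220:350],(400,400))]))
print(R.T@a)"
```

```text
clock: 9.25
ee_pos: [0.5713, 0.0301, 0.0828]
eef_rot: [0.612, 0.458, 0.54, -0.352]
force: [-0.0, 0.2, 2.6]
finger_gap: 0.0216
grasp depth 0.0225
t 9.25 pos [0.5713 0.0301 0.0828] gap 0.0216 F [-0.   0.2  2.6] q [-0.35  0.67  0.44  2.03 -0.84  0.44 -0.49]
off cm [ 0.22  0.31 -0.09] rotvec [ 0.001 -0.004 -0.006]
[-0.95279091 -0.30310106 -0.00460794]
```

View pics/c4.png

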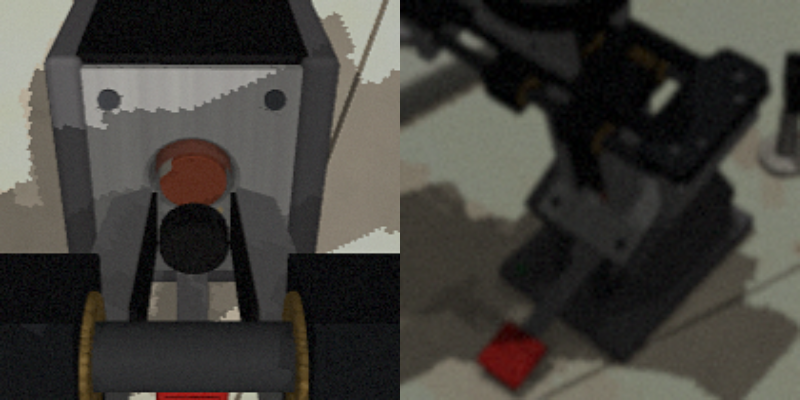

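The fingers hold the vial only by its front edge (gap 21.6 mm, pads forward of the axis). I reopen, shift about 7 mm rearward and grip again.

```bash
python3 -m handwheel '{"hand":[130,130,130,130,130,130],"offset":[[0,0,0],[0,0,0],[0,0,0],[0,0.4,-0.1],[0.1,0.3,0],[0,0,0]],"delta_rot":[[0,0,0],[0,0,0],[0,0,0],[0,0,0],[0,0,0],[0,0,0]]}'
python3 -c "
from g import *
gp(.0225,10)"
python3 -m handwheel '{"hand":[255,255,255,255,255,255],"offset":[[0,0,0],[0,0,0],[0,0,0],[0,0,0],[0,0,0],[0,0,0]],"delta_rot":[[0,0,0],[0,0,0],[0,0,0],[0,0,0],[0,0,0],[0,0,0]]}'
python3 -c "
from g import *
s,R,Rt=gp(.0225,10); print(R.T@a)"
```

```text
clock: 9.95
ee_pos: [0.5782, 0.0338, 0.083]
eef_rot: [0.612, 0.458, 0.54, -0.352]
force: [0.5, 1.5, -0.6]
finger_gap: 0.046
grasp depth 0.0225
t 9.95 pos [0.5782 0.0338 0.083 ] gap 0.046 F [ 0.5  1.5 -0.6] q [-0.37  0.68  0.45  2.01 -0.83  0.46 -0.51]
off cm [ 0.1  -0.46  0.02] rotvec [ 0.002 -0.003 -0.006]
clock: 10.55
ee_pos: [0.5774, 0.0333, 0.083]
eef_rot: [0.612, 0.458, 0.54, -0.353]
force: [-0.3, -0.9, -0.5]
finger_gap: 0.0215
grasp depth 0.0225
t 10.55 pos [0.5774 0.0333 0.083 ] gap 0.0215 F [-0.3 -0.9 -0.5] q [-0.36  0.68  0.45  2.02 -0.83  0.46 -0.51]
off cm [ 0.12 -0.38  0.01] rotvec [ 0.001 -0.004 -0.006]
[-0.95273533 -0.30327576 -0.00460549]
```

```bash
python3 -m handwheel '{"hand":[255,255,255,255,255,255,255,255],"offset":[[-0.6,-0.2,0],[-1.1,-0.35,0],[-1.4,-0.45,0],[-1.4,-0.45,0],[-1.4,-0.45,0],[-1.4,-0.45,0],[-1.4,-0.45,0],[0,0,0]],"delta_rot":[[0,0,0],[0,0,0],[0,0,0],[0,0,0],[0,0,0],[0,0,0],[0,0,0],[0,0,0]]}'
python3 -c "
from g import *
s,R,Rt=gp(.0225,10); w=snap('wrist');c=snap('scene')
cv2.imwrite('pics/c5.png',np.hstack([cv2.resize(w['pixels'][100:350,155:405],(400,400)),cv2.resize(c['pixels'][150:310,200:360],(400,400))]))"
```

```text
clock: 11.35
ee_pos: [0.5372, 0.0181, 0.1656]
eef_rot: [0.612, 0.459, 0.539, -0.352]
force: [0.2, -0.8, -1.0]
finger_gap: 0.0213
grasp depth 0.0225
t 11.35 pos [0.5372 0.0181 0.1656] gap 0.0213 F [ 0.2 -0.8 -1. ] q [-0.46  0.51  0.6   2.06 -0.69  0.58 -0.61]
off cm [ 9.02  2.35 -0.05] rotvec [ 0.001 -0.003 -0.008]
```

View pics/c5.png

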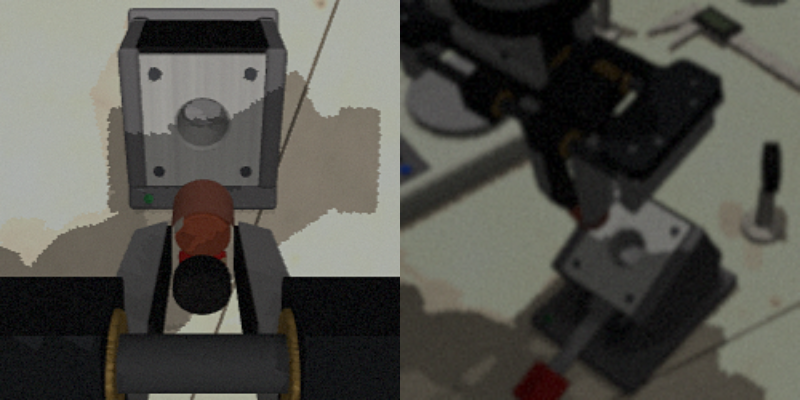

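The vial is out (foot end near crop (203,182), cap at (202,285)) and the well is empty. I now check how it leans in the grip.

```bash
python3 - <<'E'
from g import *
s,R=st(); w=snap('wrist'); tcp=np.array(s['ee_pos'])
foot=m-.021*a+tcp-np.array([.5774,.0333,.083])
print('foot tool mm',R.T@(foot-tcp)*1000,'foot z',foot[2])
f=lambda p:(proj(w,p)-[155,100])/.625
for L in(28,31,34):
    t=np.radians(L); ax=-np.sin(t)*px+np.cos(t)*np.array([0,0,1]); n=np.cos(t)*px+np.sin(t)*np.array([0,0,1])
    c=foot+.025*a-.025*ax   # keep middle
    print(L,'footfar',f(c+.0115*n),'captop c',f(c+.05*ax),'near/far edge',f(c+.05*ax-.0095*n),f(c+.05*ax+.0095*n))
E
```

```text
foot tool mm [23.64758104  9.54048013  0.20231634] foot z 0.14242662739536954
28 footfar [202.87278182 175.21292413] captop c [202.15055607 289.44457407] near/far edge [202.08461417 311.89613171] [202.22048473 265.63562417]
31 footfar [202.87632699 173.10779063] captop c [202.14179252 292.53803289] near/far edge [202.08431213 313.64813036] [202.20303869 270.04492563]
34 footfar [202.87896327 171.14851303] captop c [202.13421833 295.44364176] near/far edge [202.08526103 315.15886662] [202.18661937 274.34161379]
```

```bash
python3 -m handwheel '{"hand":[255,255,255,255,255,255,255],"offset":[[-1,0,0],[-1,0,0],[0,0,0],[0,0,0],[0,0,0],[0,0,0],[0,0,0]],"delta_rot":[[0,0,-0.08],[0,0,-0.09],[0,0,-0.09],[0,0,-0.09],[0,0,-0.09],[0,0,-0.08],[0,0,0]]}'
python3 -c "
from g import *
s,R,Rt=work([.563,.262,.115],-20)"
```

```text
clock: 12.2
ee_pos: [0.5356, 0.019, 0.1805]
eef_rot: [0.501, 0.301, 0.641, -0.498]
force: [-0.2, -0.1, -0.9]
finger_gap: 0.0216
t 12.2 pos [0.5356 0.019  0.1805] gap 0.0216 F [-0.2 -0.1 -0.9] q [-0.54  0.81  0.75  1.56 -0.38  1.3  -0.93]
off cm [  2.58  12.47 -21.88] rotvec [ 0.006 -0.001 -0.006]
```

```bash
python3 -m handwheel '{"hand":[255,255,255,255,255,255,255,255],"offset":[[0.3,1.7,-3.1],[0.4,1.8,-3.1],[0.4,1.8,-3.1],[0.4,1.8,-3.1],[0.4,1.8,-3.1],[0.4,1.8,-3.1],[0.3,1.7,-3.2],[0,0,0]],"delta_rot":[[0,0,0],[0,0,0],[0,0,0],[0,0,0],[0,0,0],[0,0,0],[0,0,0],[0,0,0]]}'
python3 -c "
from g import *
s,R,Rt=work([.563,.262,.0785],-20)
w=snap('wrist');c=snap('scene')
cv2.imwrite('pics/c6.png',np.hstack([cv2.resize(w['pixels'],(400,300)),cv2.resize(c['pixels'][90:240,130:330],(400,300))]))"
```

```text
clock: 13.0
ee_pos: [0.5606, 0.266, 0.1157]
eef_rot: [0.501, 0.302, 0.643, -0.495]
force: [0.1, 1.0, 0.4]
finger_gap: 0.0215
t 13.0 pos [0.5606 0.266  0.1157] gap 0.0215 F [0.1 1.  0.4] q [-0.78  0.98  0.68  1.31 -0.53  1.39 -1.26]
off cm [3.48 1.32 0.49] rotvec [ 0.012 -0.005 -0.009]
```

View pics/c6.png

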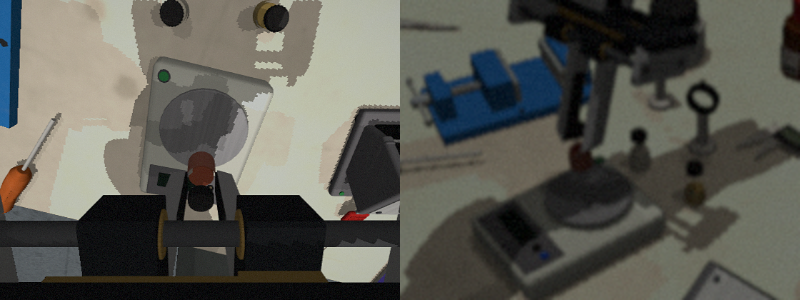

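In the scene crop the vial hangs near upright over the pan, at about (578,158), with the posts and other vials clear. I descend.

```bash
python3 -m handwheel '{"hand":[255,255,255,255,255],"offset":[[1.2,0.4,0.25],[1.2,0.5,0.25],[0.7,0.2,0],[0.3,0.1,0],[0,0,0]],"delta_rot":[[0,0,0],[0,0,0],[0,0,0],[0,0,0],[0,0,0]]}'
python3 -m handwheel '{"hand":[255,255,255],"offset":[[0.2,0.07,0],[0.1,0.03,0],[0,0,0]],"delta_rot":[[0,0,0],[0,0,0],[0,0,0]]}'
python3 -c "
from g import *
work([.563,.262,.0735],-20)"
```

```text
clock: 13.6
ee_pos: [0.5637, 0.2545, 0.0814]
eef_rot: [0.5, 0.303, 0.64, -0.498]
force: [0.2, 0.5, 0.2]
finger_gap: 0.0218
clock: 13.9
ee_pos: [0.5641, 0.255, 0.0791]
eef_rot: [0.501, 0.304, 0.64, -0.498]
force: [-0.1, 0.8, -0.8]
finger_gap: 0.0218
t 13.9 pos [0.5641 0.255  0.0791] gap 0.0218 F [-0.1  0.8 -0.8] q [-0.76  1.02  0.67  1.34 -0.55  1.33 -1.24]
off cm [ 0.48  0.31 -0.69] rotvec [ 0.003 -0.002 -0.01 ]
```

Position is within 7 mm of the pan centre, which is fine. I continue in small steps until contact.

```bash
python3 -m handwheel '{"hand":[255,255,255,255],"offset":[[0.15,0.06,-0.2],[0.15,0.06,-0.2],[0,0,0],[0,0,0]],"delta_rot":[[0,0,0],[0,0,0],[0,0,0],[0,0,0]]}'
python3 -m handwheel '{"hand":[255,255,255],"offset":[[0.15,0.06,0],[0,0,0],[0,0,0]],"delta_rot":[[0,0,0],[0,0,0],[0,0,0]]}'
python3 -m handwheel '{"hand":[255,255,255],"offset":[[0.1,0.04,0],[0,0,0],[0,0,0]],"delta_rot":[[0,0,0],[0,0,0],[0,0,0]]}'
python3 -c "
from g import *
c=snap('scene');cv2.imwrite('pics/c7.png',cv2.resize(c['pixels'][120:220,180:300],(720,600),interpolation=cv2.INTER_CUBIC))"
```

```text
clock: 14.3
ee_pos: [0.5627, 0.2588, 0.0757]
eef_rot: [0.501, 0.303, 0.64, -0.498]
force: [0.3, -0.5, -0.2]
finger_gap: 0.0211
clock: 14.6
ee_pos: [0.5628, 0.2587, 0.0741]
eef_rot: [0.5, 0.304, 0.64, -0.498]
force: [0.3, -0.0, 0.2]
finger_gap: 0.022
clock: 14.9
ee_pos: [0.5632, 0.2587, 0.0734]
eef_rot: [0.501, 0.304, 0.64, -0.498]
force: [0.9, -0.2, 3.6]
finger_gap: 0.0216
```

View pics/c7.png

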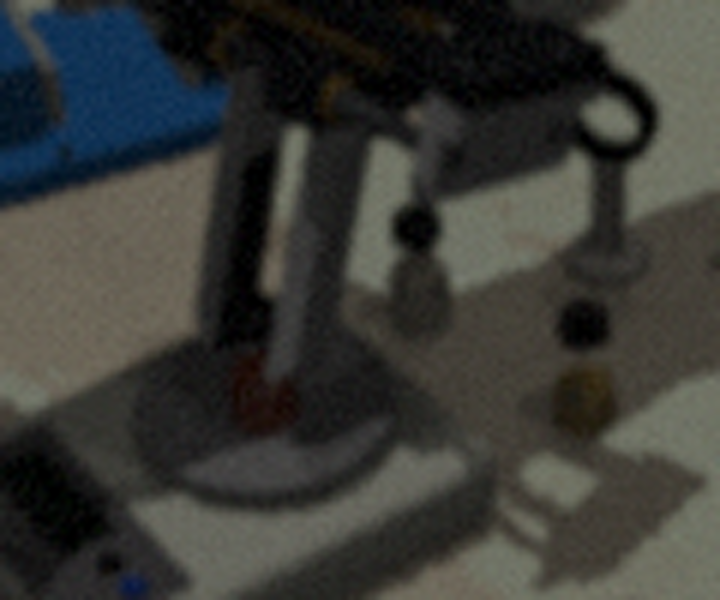

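Contact (3.6 N) comes at the predicted height. The vial foot is inside the pan ellipse, at about (265,400). I release and back off.

```bash
python3 -m handwheel '{"hand":[255,150,150,130,110,110],"offset":[[0.03,0.01,0],[0,0,0],[0,0,0],[0,0,0],[0,0,0],[0,0,0]],"delta_rot":[[0,0,0],[0,0,0],[0,0,0],[0,0,0],[0,0,0],[0,0,0]]}'
python3 -m handwheel '{"hand":[110,110,110,110,110,110,110,110],"offset":[[-1,0,0],[-2,0,0],[-3,0,0],[-4,0,0],[-4,0,0],[-2,-4,0],[-1,-4,0],[0,0,0]],"delta_rot":[[0,0,0],[0,0,0],[0,0,0],[0,0,0],[0,0,0],[0,0,0],[0,0,0],[0,0,0]]}'
python3 -c "
from g import *
c=snap('scene');t=snap('top')
cv2.imwrite('pics/c8.png',np.hstack([cv2.resize(c['pixels'][110:220,180:290],(400,400),interpolation=cv2.INTER_CUBIC),cv2.resize(t['pixels'][140:270,180:310],(400,400),interpolation=cv2.INTER_CUBIC)]))
for z in(.048,.098): print(z,proj(c,[.563,.262,z]),proj(t,[.563,.262,z]))"
```

```text
clock: 15.55
ee_pos: [0.5627, 0.2587, 0.0725]
eef_rot: [0.5, 0.303, 0.64, -0.498]
force: [0.6, 0.3, -0.3]
finger_gap: 0.0533
clock: 16.35
ee_pos: [0.5444, 0.2506, 0.2646]
eef_rot: [0.501, 0.305, 0.639, -0.497]
force: [-0.4, -0.6, 0.4]
finger_gap: 0.0533
0.048 [223.49122875 187.92026015] [228.70002621 223.3036061 ]
0.098 [221.23239551 168.94998594] [226.50236756 221.40845528]
```

View pics/c8.png

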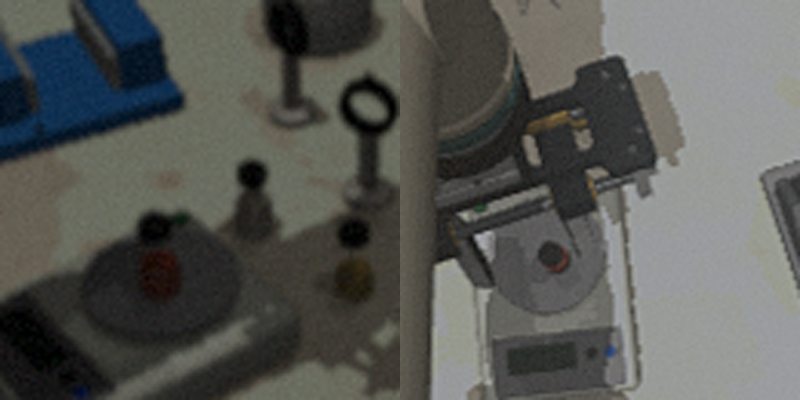

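```bash
python3 -c "
from h import *
print(robot.hand_in())"
```

```text
the job is handed in; nothing more can be done
None
```

I pressed the lever to its stop, drew the vial out of the well, and set it upright on the pan. I then opened the gripper, backed off and handed in at about 16.4 s. The interface reported no verdict.

- **Lever:** it stopped with the fingers at z = 18.6 mm and 38 N at the stop. That is close to the 40 N limit for the arm and gripper body, though only the fingertips were touching. My triangulation check of the lowered pad failed because the arm hid it, so I confirmed by eye that the vial had risen.
- **Approach:** the full 28° tool tilt ran into the limits of joints 5 and 6, so I gripped with about 10° of tilt and the jaws across the well.
- **Grip:** the first grip caught only the front edge of the vial, so I reopened, moved about 7 mm back and gripped again. The gap still read 21.5 mm on the 23 mm body. I put this down to pad give, and the vial did not slip.
- **Placing:** contact came at the predicted height with 3.6 N. The last pictures show the vial upright and released, about 5 mm from the pan's centre, and the robot clear of it. The amber and white vials look where they were. I did not re-measure them or the lens post, and the lens post is not clearly shown in the last picture.

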